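# Two-button interlock reset and run lever

## Robot

A 6-joint arm with a two-finger parallel gripper is mounted at the origin on a cart in front of the work surface, level with it; the furniture and walls round the work are solid. World frame = base frame: x ahead of the robot, y to its left, z up, the work surface at z = 0. Lengths are in m, angles in rad, forces in N, time in s.
With the tool pointing down it reaches from about 0.25 to 0.775 m from the base axis. Payload 4 kg.
Tool frame: the origin (TCP) lies between the finger pads; the fingertips stand 14 mm ahead of it and the grasp point (between the pads) lies 5 mm behind it; z points along the fingers, y is the line along which they close (so a half turn about z gives the same grasp; the last joint's range is limited). The gripper opens to 94 mm and grips with 3 to 60 N. Pads are 16 mm wide; open, the fingers measure 119 mm over their backs; the gripper's body (75 mm by 177 mm) begins 78 mm behind the grasp point.
Start: joints at [1.241, 0.087, 1.371, -0, 1.684, -0.103], TCP at [0.124, 0.536, 0.22] pointing down, gripper open.
Joint ranges: [-3.1, 3.1], [-0.76, 2.03], [0.27, 2.55], [-1.08, 4.22], [0.17, 2.65], [-2.57, 2.57]. Speed limits (rad/s): [2.79, 2.79, 3.14, 3.14, 3.14, 3.14].

## Interface

Orientations are given as [roll, pitch, yaw] about the fixed x, y, z axes, in that order (R = Rz(yaw) Ry(pitch) Rx(roll)).
In Python, from bench import robot, snapshot gives the robot as it stands.
- The arm moves only by the tool carry_out, never from a script. Its argument "motion" is text: rows parted by semicolons, each of 4 numbers parted by spaces: the shift along the tool's x, y, z each as a share of 0.15 m, from -1 to 1, then the turn about the tool's z as a share of 180 degrees, from -1 to 1. A call has exactly 8 rows; each row is the pose to reach, as a shift and turn from the pose commanded when the call began, along the tool's axes at that moment, turning the shorter way round; what a row does not reach only later rows make up. A row lasts 1/10 s, in which the tool goes at most 50 mm and 8.59 degrees, less where a joint would pass 70% of its speed; a pose out of reach is approached as far as the arm can. A call with a number of a shift or a turn outside -1 to 1 is refused whole. A call with a gripper value outside its range is refused whole. "grip" is the opening, from -1 (shut) to 1 (fully open), set as the call begins (left out, the last holds). The fingers move at their own pace and stop on an object; the grip force is fixed at half the most. Time passes only in rows, so rows that repeat a pose let the fingers close, or fill a call up. It gives the time, the measured TCP pose, the force, the opening and the grip force at its end, in the units of the state.
- robot.get_obs(): the state, without advancing time (a new reading comes with each control period).
- snapshot(name): name is "scene" or "top" or "wrist"; returns a dict with "image" (384x512x3 uint8, red, green, blue), "fx", "fy", "cx", "cy" (pixels), "pose" (4x4, takes a point from camera to world coordinates); the wrist camera has in their place "hand_eye" (4x4, takes a point from camera to tool coordinates, whose origin is the TCP and whose axes are the flange's). Camera axes: x right, y up, looking along -z (the intrinsics and any distortion apply to the point x, -y, -z); pixel columns grow to the right and rows downward; lengths in m; the calibration is good to about 2 mm. A picture is of the moment at which its call begins: read the wrist's pose just before it. There is no depth.
- robot.close_job(): hands the job in; it is judged then, once.
The state is a dict: "time": time; "joint_positions": joint angles; "qvel": joint speeds; "joint_torque": joint torques, N m; "tool_pos": TCP position; "ee_rot": TCP orientation; "wrist_force": force on the tool from outside, world axes, zero at the start; "wrist_torque": the same for the moment, N m; "width": finger opening in m; "finger_force": force on a finger pad.
Only numpy, scipy, OpenCV 4.12 (cv2) and the standard library are available. Lean on these libraries where they do the work, as an engineer would, in place of code of your own. Each camera call takes 0.05 s, during which the arm holds its last target. There are 200 camera calls.

## Task

Reset the machine's interlock at the grey control station: put one fingertip on each of the two green buttons, press both right down together and hold them down for at least three seconds without a break, then let both come up again. After that, push the black-knobbed run lever all the way over to the back. Do not press the red stop button, and leave the loose tin, finial and offcut beside the station where they are.

Things in the scene. Friction and masses are not known exactly. Their poses are not given: they have to be found in the camera images.
- station: Grey flat-topped control box, 150 (x) x 260 (y) x 60 mm high, fixed. Origin: centre of its underside on the bench. Its x axis points from front (robot side) to back, y along its long side to the left. On its lid: two green buttons near the front middle (spacing varies); at the left and right ends, a little further back, the red stop button and the run lever (which is left varies).
- green_a_base: Square black mounting block (36 x 36 x 10 mm) of the first green button with a silver collar (33 mm wide, top 15 mm above the lid). Origin: centre of its underside on the lid, on the button's axis.
- green_b_base: Mounting block of the second green button, same form and origin. It lies to the right (station -y) of the first, 56 to 74 mm between the axes.
- green_a_top (a point): Centre of the flat top of the first green button's cap. The cap is a green cylinder 30 mm across; its top stands 30 mm above the station's lid when up, 15 mm above its collar.
- green_b_top (a point): Centre of the flat top of the second green button's cap, same form and height as the first.
- green_a (a joint): How far the first green button is pressed down, m: 0 up, 0.008 right down (end stop). It springs back; about 1.5 N to start it, 5 N right down.
- green_b (a joint): The same for the second green button.
- stop_top (a point): Centre of the top of the red mushroom stop button, 36 mm across, 34 mm above the lid, on a square yellow block. Not to be pressed.
- stop (a joint): How far the red stop button is pressed down, m: 0 up, 0.006 right down.
- lever_base: Black block (44 x 34 x 8 mm) with two steel cheeks that carries the run lever. Origin: centre of its underside on the lid. The lever's axle runs along the station's y axis, 16 mm above this origin.
- lever_knob (a point): Centre of the black ball (23 mm across) at the end of the run lever, 55 mm from the axle. The lever is a steel bar 9 mm thick.
- run_lever (a joint): Angle of the run lever, rad: at 0 it leans 0.5 rad from upright to the front of the station (-x), at 1.0 (end stop) it leans 0.5 rad to the back (+x). It stays where it is left; moving it takes about 2 N at the knob. It starts between 0 and 0.15.
- wax_tin: Loose flat round tin, 70 mm across, 32 mm high, standing on the bench behind the station. Origin: centre of its underside. Leave it alone.
- finial: Loose turned wooden finial, 38 mm across, 81 mm high, standing upright on the bench behind the station. Origin: centre of its underside. Leave it alone.
- offcut: Loose wooden offcut, about 61 x 95 x 18 mm, lying on the bench in front of the station. Origin: centre of its underside. Leave it alone.

How it is judged:
By the outcome, as a careful person would: the job done as asked, in the order asked, and still so for the second after the job is handed in, with the robot touching nothing.
It also fails if it takes over 48 s, if anything falls off the work surface, if the arm or the gripper's body presses on something with over 40 N, if the wrist force passes 120 N, or if a joint passes its speed limit or range.

## Working session

There is one attempt and no reset: what is moved stays moved. The work goes in short steps, Python scripts to look and compute and a tool call to move; the robot and the scene stay as the last step left them, time stands still between calls to the robot, and variables do not carry over. Pictures are saved under pics/ and viewed, at most 10 in all, crops included, and the job is handed in when it is done.

Besides the shell and the picture viewer there is one more tool, called after "Request:" as name(argument=value, ...) on one line, values as JSON. carry_out: Moves the arm, as the interface text tells. Shift numbers are shares of 0.15 m and turn numbers shares of 180 degrees, none past 1 either way. Its arguments: {"type":"object","properties":{"motion":{"type":"string"},"grip":{"type":"number"}},"required":["motion"]}

```bash
mkdir -p pics; ls; python3 - <<'E'
from bench import robot,snapshot
import cv2,numpy as np
o=robot.get_obs()
for k in("time","tool_pos","ee_rot","width","wrist_force"):print(k,o[k])
for n in("scene","top"):
    s=snapshot(n);cv2.imwrite(f"pics/{n}0.png",s["image"][:,:,::-1]);print(n,s["fx"],s["cx"],s["cy"],np.round(s["pose"],3).tolist(),s.keys())
    np.savez(f"{n}0.npz",**{k:v for k,v in s.items() if v is not None})
E
```

```text
pics
time 0.0
tool_pos [0.12351154 0.53542734 0.21833133]
ee_rot [-3.13944015e+00 -2.11729406e-04  2.91478621e+00]
width 0.0940577422132731
wrist_force [ 0.48853173 -0.45944499 -0.14272764]
scene 368.1490893996802 249.86750104563276 190.73731999971125 [[0.635, 0.363, -0.682, 0.027], [-0.772, 0.325, -0.546, -0.406], [0.023, 0.873, 0.487, 0.496], [0.0, 0.0, 0.0, 1.0]] dict_keys(['image', 'fx', 'fy', 'cx', 'cy', 'pose'])
top 475.0159584740499 256.6887974414998 194.56142011760656 [[0.022, 0.983, -0.18, 0.457], [-1.0, 0.024, 0.007, 0.058], [0.011, 0.18, 0.984, 0.985], [0.0, 0.0, 0.0, 1.0]] dict_keys(['image', 'fx', 'fy', 'cx', 'cy', 'pose'])
```

View pics/top0.png

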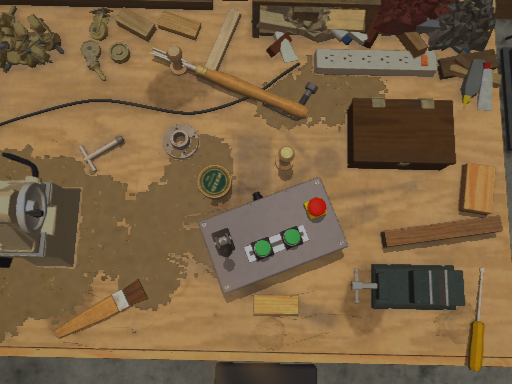

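View pics/scene0.png

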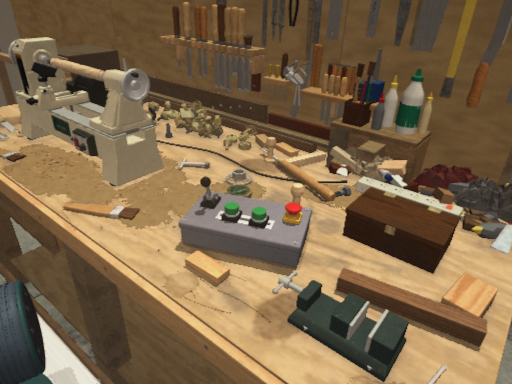

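The top view shows the green buttons at about (262,248) and (292,237), red stop at (317,207), and the lever at the left end near (223,243). The tin is at (215,181), the finial at (286,158) and the offcut at (276,304).

```bash
cat > h.py <<'E'
import numpy as np,cv2
def ray(s,uv):
    P=s["pose"];d=np.array([(uv[0]-s["cx"])/s["fx"],-(uv[1]-s["cy"])/s["fy"],-1.])
    return P[:3,3],P[:3,:3]@d
def plane(s,uv,z):
    o,d=ray(s,uv);return o+d*(z-o[2])/d[2]
def tri(r1,r2):
    A=[];b=[]
    for o,d in(r1,r2):
        d=d/np.linalg.norm(d);M=np.eye(3)-np.outer(d,d);A.append(M);b.append(M@o)
    return np.linalg.lstsq(np.vstack(A),np.hstack(b),rcond=None)[0]
def blobs(im,lo,hi,box,amin=20):
    h=cv2.cvtColor(im,cv2.COLOR_RGB2HSV);m=cv2.inRange(h,lo,hi)
    k=np.zeros_like(m);k[box[1]:box[3],box[0]:box[2]]=255;m&=k
    n,l,st,c=cv2.connectedComponentsWithStats(m)
    return [(st[i][4],st[i][:4].tolist(),c[i].round(1)) for i in range(1,n) if st[i][4]>=amin]
E
python3 - <<'E'
from h import *
for n,b in(("top",(195,170,355,300)),("scene",(170,170,330,260))):
    s=np.load(n+"0.npz");im=s["image"]
    for nm,lo,hi in(("green",(50,120,110),(80,255,255)),("red",(0,190,120),(6,255,255)),("dark",(0,0,0),(180,255,48))):
        for a in blobs(im,lo,hi,b): print(n,nm,a,plane(s,a[2],.088).round(4))
s=np.load("top0.npz");h=cv2.cvtColor(s["image"],cv2.COLOR_RGB2HSV)
m=cv2.inRange(h,(110,0,90),(140,80,220));m[:170]=0;m[300:]=0;m[:,:190]=0;m[:,360:]=0
m=cv2.morphologyEx(m,cv2.MORPH_CLOSE,np.ones((3,3)));c=max(cv2.findContours(m,0,2)[0],key=cv2.contourArea)
r=cv2.minAreaRect(c);print(r)
for p in cv2.boxPoints(r):print(p,plane(s,p,.06).round(4))
a=cv2.resize(s["image"][165:315,190:355],None,fx=4,fy=4,interpolation=2)[:,:,::-1]
cv2.imwrite("pics/crop.png",a)
s=np.load("scene0.npz");cv2.imwrite("pics/crop2.png",cv2.resize(s["image"][165:265,170:330],None,fx=5,fy=5,interpolation=2)[:,:,::-1])
E
```

```text
top green (np.int32(175), [285, 229, 15, 15], array([292.1, 236.1])) [ 0.5433 -0.0167  0.088 ]
top green (np.int32(171), [256, 240, 14, 15], array([262.4, 247.4])) [0.5207 0.039  0.088 ]
top red (np.int32(246), [308, 198, 18, 18], array([316.7, 206.2])) [ 0.6017 -0.0633  0.088 ]
top dark (np.int32(50), [253, 192, 9, 9], array([256.7, 195.7])) [0.6193 0.052  0.088 ]
top dark (np.int32(53), [282, 238, 21, 11], array([292.3, 244.1])) [ 0.5282 -0.0172  0.088 ]
top dark (np.int32(110), [221, 240, 14, 17], array([228.1, 248.5])) [0.5172 0.1035 0.088 ]
top dark (np.int32(48), [256, 250, 18, 11], array([264.5, 255.7])) [0.5053 0.0348 0.088 ]
scene green (np.int32(66), [226, 203, 12, 6], array([231.5, 205.6])) [0.5223 0.0399 0.088 ]
scene green (np.int32(75), [253, 208, 13, 7], array([259. , 210.8])) [ 0.5447 -0.0165  0.088 ]
scene red (np.int32(136), [286, 203, 16, 12], array([293.2, 207.8])) [ 0.6021 -0.0633  0.088 ]
scene dark (np.int32(34), [201, 179, 9, 8], array([205.3, 183.1])) [0.5567 0.1535 0.088 ]
scene dark (np.int32(82), [201, 198, 19, 10], array([209.7, 203.7])) [0.4972 0.0798 0.088 ]
scene dark (np.int32(74), [222, 212, 19, 11], array([230.9, 218.2])) [0.4855 0.0086 0.088 ]
scene dark (np.int32(81), [249, 218, 20, 10], array([257.9, 223.7])) [ 0.5061 -0.0442  0.088 ]
((274.53448486328125, 238.08619689941406), (5.385164737701416, 11.698805809020996), 68.19859313964844)
[268.10345 237.7586 ] [0.5417 0.0277 0.06  ]
[278.9655  233.41379] [0.5506 0.0067 0.06  ]
[280.9655  238.41379] [0.541  0.0026 0.06  ]
[270.10345 242.7586 ] [0.532  0.0236 0.06  ]
```

View pics/crop.png

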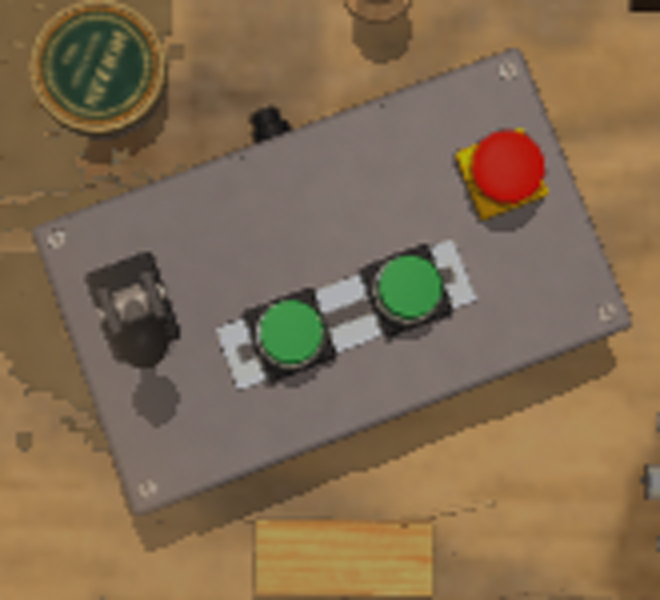

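View pics/crop2.png

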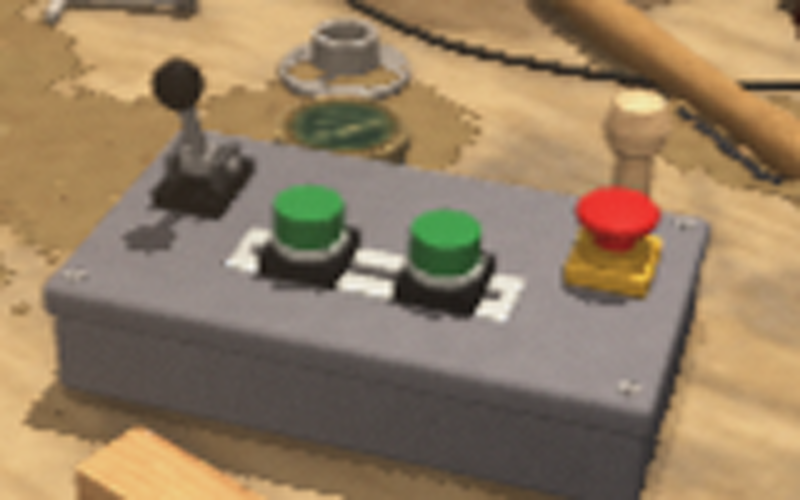

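The crops confirm the layout: lever at the left leaning forward, two green caps in the middle, red stop at the right and the station turned about 22°. Moving over now.

Request:
carry_out(motion="-0.1 -0.08 0 0;-0.22 -0.18 0 0;-0.34 -0.28 0 0;-0.46 -0.38 0 0;-0.58 -0.48 0 0;-0.7 -0.57 0 0;-0.8 -0.65 0 0;-0.86 -0.7 0 0", grip=0.02)

```text
time: 0.9
tool_pos: [0.2263, 0.4035, 0.2191]
ee_rot: [-3.141, -0.0, 2.914]
wrist_force: [-0.3, 0.1, 0.2]
width: 0.048
finger_force: 0.0
```

Request:
carry_out(motion="-0.1 -0.08 0 0;-0.22 -0.18 0 0;-0.34 -0.28 0 0;-0.46 -0.38 0 0;-0.58 -0.48 0 0;-0.7 -0.57 0 0;-0.8 -0.65 0 0;-0.86 -0.7 0 0")

```text
time: 1.7
tool_pos: [0.3284, 0.2725, 0.2192]
ee_rot: [-3.141, -0.0, 2.914]
wrist_force: [-0.2, -0.1, -0.9]
width: 0.0479
finger_force: 0.0
```

Request:
carry_out(motion="-0.1 -0.08 0 0;-0.22 -0.18 0 0;-0.34 -0.28 0 0;-0.46 -0.38 0 0;-0.58 -0.48 0 0;-0.7 -0.57 0 0;-0.8 -0.65 0 0;-0.86 -0.7 0 0")

```text
time: 2.5
tool_pos: [0.4305, 0.1413, 0.2191]
ee_rot: [3.142, -0.001, 2.914]
wrist_force: [-0.8, 0.4, -0.3]
width: 0.0479
finger_force: 0.0
```

Request:
carry_out(motion="-0.1 -0.08 0 -0.03;-0.22 -0.18 0 -0.06;-0.34 -0.28 0 -0.1;-0.46 -0.38 0 -0.14;-0.58 -0.48 0 -0.17;-0.7 -0.57 0 -0.194;-0.8 -0.65 0 -0.194;-0.85 -0.69 0 -0.194")

```text
time: 3.3
tool_pos: [0.5316, 0.0116, 0.2191]
ee_rot: [3.141, -0.001, -2.761]
wrist_force: [-0.3, 0.2, 0.4]
width: 0.048
finger_force: 0.0
```

```bash
python3 - <<'E'
from bench import robot,snapshot
from h import *
from scipy.spatial.transform import Rotation as R
o=robot.get_obs();s=snapshot("wrist")
T=np.eye(4);T[:3,:3]=R.from_euler("xyz",o["ee_rot"]).as_matrix();T[:3,3]=o["tool_pos"]
s["pose"]=T@s["hand_eye"];print(s.keys(),s["hand_eye"].round(3).tolist())
np.savez("wrist0.npz",**s)
cv2.imwrite("pics/wrist0.png",s["image"][:,:,::-1])
g=[]
for a in blobs(s["image"],(50,120,60),(80,255,255),(0,0,512,384),300):print("green",a,plane(s,a[2],.088).round(4));
for a in blobs(s["image"],(0,190,100),(6,255,255),(0,0,512,384),100):print("red",a,plane(s,a[2],.09).round(4));
t=np.load("top0.npz");c=np.load("scene0.npz")
print("knob",tri(ray(t,(226.3,250)),ray(c,(205.3,182))))
E
```

```text
dict_keys(['image', 'fx', 'fy', 'cx', 'cy', 'hand_eye', 'pose']) [[-0.002, 0.971, 0.238, 0.069], [1.0, 0.002, -0.001, -0.001], [-0.002, 0.238, -0.971, -0.164], [0.0, 0.0, 0.0, 1.0]]
knob [0.51154409 0.10504483 0.12573504]
```

View pics/wrist0.png

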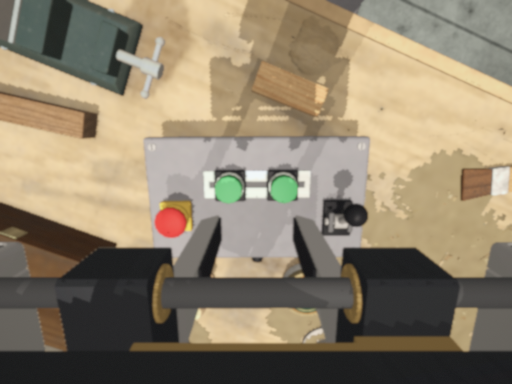

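The wrist view shows the station square in the image, caps at (229,187) and (284,187), red stop at (172,222), and knob at (355,215). My green threshold was too tight, so I'm rerunning it on the saved picture.

```bash
python3 - <<'E'
from h import *
s=np.load("wrist0.npz");t=np.load("top0.npz");c=np.load("scene0.npz")
h=cv2.cvtColor(s["image"],cv2.COLOR_RGB2HSV);print(h[187,229],h[187,284],h[222,172],h[215,355])
g=[]
for a in blobs(s["image"],(55,90,50),(90,255,255),(190,150,320,220),150):print("green",a);g.append(plane(s,(a[1][0]+a[1][2]/2-.5,a[1][1]+a[1][3]/2-.5),.09));print(g[-1].round(4))
for a in blobs(s["image"],(0,170,60),(8,255,255),(130,190,210,250),150):print("red",plane(s,a[2],.091).round(4))
b=[a for a in blobs(s["image"],(0,0,0),(180,255,45),(335,195,380,235),60)];print(b)
k=(355,215)
print("knob",tri(ray(t,(226.3,250)),ray(s,k)),tri(ray(c,(205.3,182)),ray(s,k)))
for p in((146,137),(368,137),(361,257)):print("corner",plane(s,p,.06).round(4))
E
```

```text
[ 65  97 205] [ 65 103 200] [  2 165 237] [165  10  50]
green (np.int32(540), [216, 176, 26, 26], array([228.3, 188.9]))
[ 0.5411 -0.0174  0.09  ]
green (np.int32(548), [272, 176, 25, 26], array([283.8, 188.7]))
[0.5193 0.0376 0.09  ]
red [ 0.5992 -0.0643  0.091 ]
[(np.int32(394), [335, 201, 31, 24], array([349.9, 211.4]))]
knob [0.51187517 0.10473589 0.12556715] [0.5115983  0.10515741 0.12552409]
corner [ 0.5272 -0.1245  0.06  ]
corner [0.4348 0.1076 0.06  ]
corner [0.5698 0.1668 0.06  ]
```

Request:
carry_out(motion="0 0 0.1 0;0 0 0.22 0;0 0 0.35 0;0 0 0.48 0;0 0 0.58 0;0 0 0.66 0;0 0 0.7 0;0 0 0.7 0")

```text
time: 4.15
tool_pos: [0.5304, 0.0127, 0.1136]
ee_rot: [3.141, -0.001, -2.759]
wrist_force: [-0.2, 0.4, -0.4]
width: 0.0478
finger_force: 0.0
```

```bash
python3 - <<'E'
from bench import robot,snapshot
import cv2
o=robot.get_obs();print(o["tool_pos"],o["wrist_force"])
s=snapshot("scene");a=cv2.resize(s["image"][145:255,180:330],None,fx=5,fy=5,interpolation=2)
w=snapshot("wrist")["image"]
cv2.imwrite("pics/s1.png",a[:,:,::-1]);cv2.imwrite("pics/w1.png",w[:,:,::-1])
E
```

```text
[0.53035898 0.01270946 0.1135793 ] [-0.2386813   0.41238596 -0.36270001]
```

View pics/s1.png

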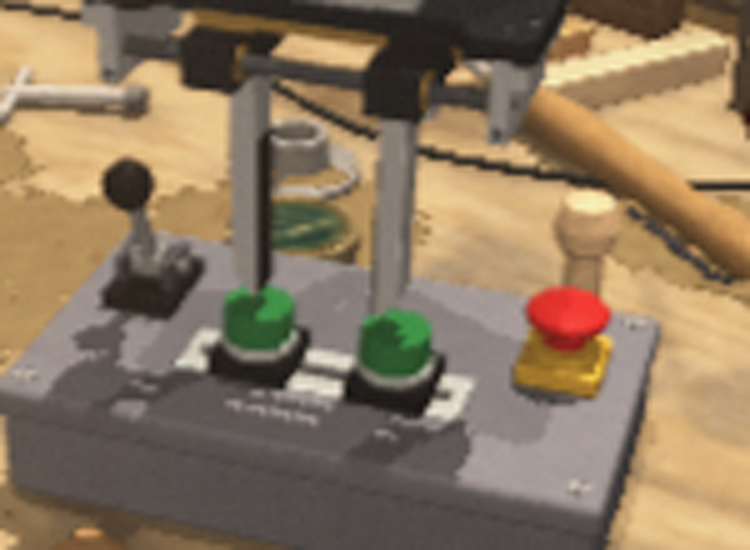

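The fingertips hover centred over the two green caps, about 2 mm left of centre. I'll correct that and press.

Request:
carry_out(motion="0 -0.015 0 0;0 -0.015 0.02 0;0 -0.015 0.04 0;0 -0.015 0.06 0;0 -0.015 0.08 0;0 -0.015 0.1 0;0 -0.015 0.115 0;0 -0.015 0.125 0")

```text
time: 5.05
tool_pos: [0.5318, 0.0103, 0.0972]
ee_rot: [-3.141, 0.001, -2.759]
wrist_force: [-3.7, 0.2, 8.7]
width: 0.0481
finger_force: 4.6
```

Request:
carry_out(motion="0 0 0.005 0;0 0 0.01 0;0 0 0.015 0;0 0 0.02 0;0 0 0.02 0;0 0 0.02 0;0 0 0.02 0;0 0 0.02 0")

```text
time: 5.85
tool_pos: [0.5318, 0.0103, 0.0962]
ee_rot: [-3.141, 0.001, -2.759]
wrist_force: [-6.2, -0.1, 15.3]
width: 0.0478
finger_force: 7.4
```

Request:
carry_out(motion="0 0 0.005 0;0 0 0.01 0;0 0 0.015 0;0 0 0.02 0;0 0 0.025 0;0 0 0.025 0;0 0 0.025 0;0 0 0.025 0")

```text
time: 6.65
tool_pos: [0.5319, 0.0104, 0.096]
ee_rot: [-3.14, 0.002, -2.759]
wrist_force: [-12.5, 0.7, 29.4]
width: 0.0477
finger_force: 14.2
```

```bash
python3 - <<'E'
from bench import robot,snapshot
import cv2
o=robot.get_obs();print(o["tool_pos"],o["wrist_force"],o["wrist_torque"])
s=snapshot("scene");a=cv2.resize(s["image"][145:255,180:330],None,fx=5,fy=5,interpolation=2)
cv2.imwrite("pics/s2.png",a[:,:,::-1])
E
```

```text
[0.53193973 0.010373   0.09596143] [-12.54414166   0.67307226  29.35780951] [0.18841221 2.46210649 0.0405977 ]
```

View pics/s2.png

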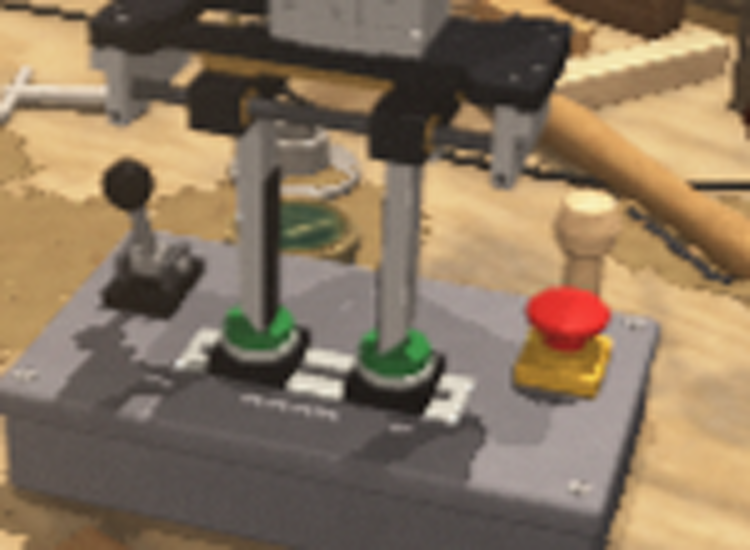

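Both caps are about 8 mm down and centred under the fingertips, and the force is rising stiffly, so they're on their stops. Holding for 4 s.

Request:
carry_out(motion="0 0 0 0;0 0 0 0;0 0 0 0;0 0 0 0;0 0 0 0;0 0 0 0;0 0 0 0;0 0 0 0")

```text
time: 7.5
tool_pos: [0.532, 0.0103, 0.096]
ee_rot: [-3.14, 0.002, -2.759]
wrist_force: [-11.5, 0.6, 28.2]
width: 0.0481
finger_force: 14.2
```

Request:
carry_out(motion="0 0 0 0;0 0 0 0;0 0 0 0;0 0 0 0;0 0 0 0;0 0 0 0;0 0 0 0;0 0 0 0")

```text
time: 8.3
tool_pos: [0.5319, 0.0104, 0.096]
ee_rot: [-3.14, 0.002, -2.759]
wrist_force: [-11.1, 1.1, 27.3]
width: 0.0481
finger_force: 14.2
```

Request:
carry_out(motion="0 0 0 0;0 0 0 0;0 0 0 0;0 0 0 0;0 0 0 0;0 0 0 0;0 0 0 0;0 0 0 0")

```text
time: 9.1
tool_pos: [0.5319, 0.0104, 0.0959]
ee_rot: [-3.14, 0.002, -2.759]
wrist_force: [-12.7, 0.4, 28.7]
width: 0.048
finger_force: 14.2
```

Request:
carry_out(motion="0 0 0 0;0 0 0 0;0 0 0 0;0 0 0 0;0 0 0 0;0 0 0 0;0 0 0 0;0 0 0 0")

```text
time: 9.9
tool_pos: [0.532, 0.0104, 0.096]
ee_rot: [-3.14, 0.002, -2.759]
wrist_force: [-12.4, 0.5, 29.0]
width: 0.0482
finger_force: 14.2
```

Request:
carry_out(motion="0 0 0 0;0 0 0 0;0 0 0 0;0 0 0 0;0 0 0 0;0 0 0 0;0 0 0 0;0 0 0 0")

```text
time: 10.7
tool_pos: [0.5319, 0.0104, 0.096]
ee_rot: [-3.14, 0.002, -2.759]
wrist_force: [-12.2, 0.9, 28.0]
width: 0.048
finger_force: 14.2
```

Request:
carry_out(motion="0 0 -0.05 0;0 0 -0.12 0;0 0 -0.2 0;0 0 -0.3 0;0 0 -0.42 0;0 0 -0.52 0;0 0 -0.58 0;0 0 -0.6 0")

```text
time: 11.5
tool_pos: [0.5324, 0.0103, 0.1804]
ee_rot: [-3.141, 0.002, -2.759]
wrist_force: [0.9, 0.1, -0.9]
width: 0.0483
finger_force: 0.0
```

Request:
carry_out(motion="0.03 0.1 0 0;0.06 0.22 0 0;0.08 0.34 0 0;0.1 0.46 0 0;0.12 0.56 0 0;0.13 0.62 0 0;0.13 0.637 0 0;0.13 0.637 0 0", grip=-1)

```text
time: 12.3
tool_pos: [0.4778, 0.092, 0.1789]
ee_rot: [-3.141, 0.0, -2.758]
wrist_force: [0.4, -0.6, -0.5]
width: 0.0004
finger_force: 0.0
```

Request:
carry_out(motion="0 0 0.06 0;0 0 0.13 0;0 0 0.2 0;0 0 0.27 0;0 0 0.33 0;0 0 0.36 0;0 0 0.36 0;0 0 0.36 0")

```text
time: 13.1
tool_pos: [0.4782, 0.0917, 0.1252]
ee_rot: [-3.142, 0.001, -2.759]
wrist_force: [0.1, 0.6, 0.1]
width: 0.0004
finger_force: 0.0
```

```bash
python3 - <<'E'
from bench import robot,snapshot
import cv2
s=snapshot("scene");a=cv2.resize(s["image"][145:255,180:330],None,fx=5,fy=5,interpolation=2)
cv2.imwrite("pics/s3.png",a[:,:,::-1])
E
```

```text
(no output)
```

View pics/s3.png

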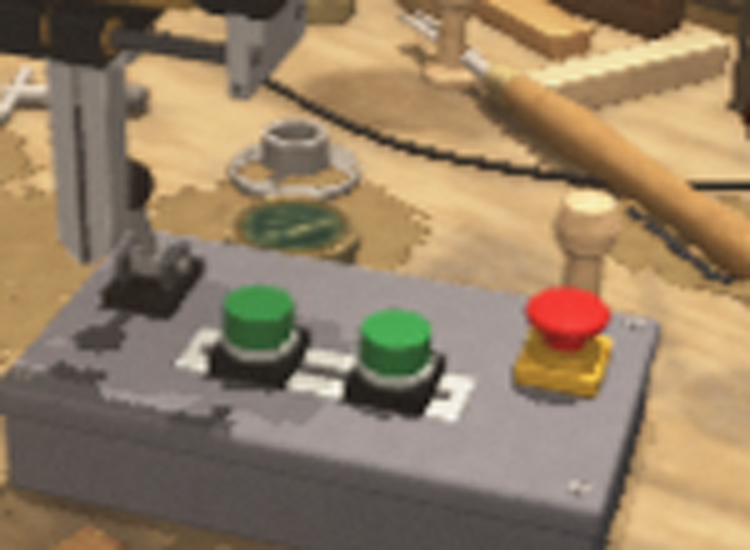

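The buttons are back up, and the closed fingers stand in front of the knob at its height. Pushing to the back now.

Request:
carry_out(motion="-0.04 0 0 0;-0.08 0 0 0;-0.12 0 0 0;-0.16 0 0 0;-0.2 0 0 0;-0.24 0 0 0;-0.28 0 0 0;-0.3 0 0 0")

```text
time: 13.95
tool_pos: [0.5205, 0.1089, 0.1248]
ee_rot: [3.141, 0.001, -2.759]
wrist_force: [-1.1, 0.3, 1.3]
width: 0.0003
finger_force: 1.0
```

Request:
carry_out(motion="-0.02 0 0 0;-0.04 0 0 0;-0.06 0 0 0;-0.08 0 0 0;-0.1 0 0 0;-0.12 0 0 0;-0.13 0 0 0;-0.13 0 0 0")

```text
time: 14.75
tool_pos: [0.5376, 0.1159, 0.1245]
ee_rot: [3.141, -0.001, -2.759]
wrist_force: [-2.3, -1.2, -1.7]
width: 0.0007
finger_force: 1.0
```

Request:
carry_out(motion="-0.005 0 0 0;-0.01 0 0 0;-0.015 0 0 0;-0.02 0 0 0;-0.025 0 0 0;-0.03 0 0 0;-0.03 0 0 0;-0.03 0 0 0")

```text
time: 15.55
tool_pos: [0.5396, 0.1167, 0.1247]
ee_rot: [3.141, -0.006, -2.759]
wrist_force: [-8.8, -2.2, 2.0]
width: 0.0004
finger_force: 4.5
```

Request:
carry_out(motion="-0.005 0 0 0;-0.01 0 0 0;-0.015 0 0 0;-0.02 0 0 0;-0.02 0 0 0;-0.02 0 0 0;-0.02 0 0 0;-0.02 0 0 0")

```text
time: 16.35
tool_pos: [0.5399, 0.1168, 0.1247]
ee_rot: [3.141, -0.013, -2.759]
wrist_force: [-15.8, -3.8, 5.5]
width: 0.0001
finger_force: 7.8
```

The force rises stiffly with only 0.3 mm of motion, so the lever is on its end stop. Backing off forward, then up.

Request:
carry_out(motion="0.04 0 0 0;0.08 0 0 0;0.14 0 0 0;0.2 0 0 0;0.25 0 0 0;0.28 0 0 0;0.28 0 0 0;0.28 0 0 0")

```text
time: 17.15
tool_pos: [0.5059, 0.103, 0.1251]
ee_rot: [-3.142, 0.001, -2.759]
wrist_force: [-0.7, 0.2, -0.5]
width: 0.0003
finger_force: 0.0
```

Request:
carry_out(motion="0 0 -0.1 0;0.05 0 -0.2 0;0.1 0 -0.35 0;0.2 0 -0.5 0;0.3 0 -0.65 0;0.35 0 -0.75 0;0.4 0 -0.8 0;0.4 0 -0.8 0")

```text
time: 17.95
tool_pos: [0.4502, 0.0803, 0.2468]
ee_rot: [-3.14, 0.003, -2.759]
wrist_force: [-0.2, -0.1, 0.2]
width: 0.0
finger_force: 0.0
```

```bash
python3 - <<'E'
from bench import robot,snapshot
import cv2,numpy as np
s=snapshot("scene");a=cv2.resize(s["image"][155:295,170:330],None,fx=4,fy=4,interpolation=2)
t=snapshot("top");b=cv2.resize(t["image"][140:320,190:355],None,fx=2,fy=2)
b=cv2.copyMakeBorder(b,0,a.shape[0]-b.shape[0],0,0,0)[:, :160]
cv2.imwrite("pics/s4.png",np.hstack([a,b])[:,:,::-1])
E
```

```text
(no output)
```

View pics/s4.png

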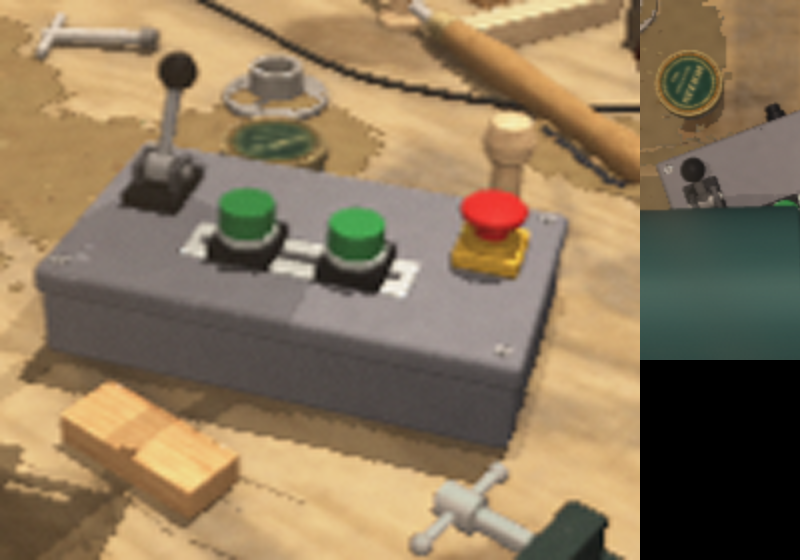

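The lever leans to the back, both green buttons are up, and the stop and loose items are untouched. Handing in.

```bash
python3 -c "
from bench import robot
print(robot.close_job())"
```

```text
the job is handed in; nothing more can be done
None
```

Job handed in at about 18 s: both green buttons were held right down together for about 4 s and came back up, then the run lever was pushed to its back stop; the red stop was not pressed and the loose items were left alone.

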